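# Sweep the shaker plate and hold a tube block against its sprung stop

## Task

Sweep the three loose ceramic chips off the dark mounting plate with the orange scraper block, keeping your fingers off the chips, and stand the scraper back on the bench. Then take the aluminium tube block, set it on the plate and press its long side squarely against the middle of the blue sprung stop until the red pointer stands in the green band (about 9 newtons, never to the end of the stop's travel). Finish while still holding it there steadily with the pointer in the green, so that a colleague can screw it down; leave the bottle, tip box and beaker where they are.

Things in the scene. Friction and masses are not known exactly. Their poses are not given: they have to be found in the camera images.
- plate: Dark steel plate fixed to the bench, top 25 mm up. Origin on the bench; it spans x -85 to +115, y -120 to +120 mm. Its x points to the stop, which runs along y. The clear top (chips, then block) is x -85 to +50, open at the near edge and both y ends. At y +90 to +112, beyond x +57, a white rail 36 mm high, green band on top; behind the stop a 30 mm high bar.
- stop (a joint): Travel in m of the blue sprung stop along the plate's +x: 0 at rest (face at plate x = +50 mm), 0.030 at the end of travel, not to be reached. The spring pushes back 0.6 N per mm (9 N at 0.015). Its red pointer moves with it over the white rail and is in the green band from 0.010 to 0.020 (6 to 12 N).
- stop_face (a point): Point on the black rubber facing of the stop, which the block is pressed against: 150 mm long (y), 1 to 37 mm above the plate's top. The point: middle of the front face, at the level of the plate's top (25 mm above the bench); its x as the plate's x. It moves with the stop. A small white mark on top shows the middle.
- block: Aluminium tube block, 60 (x) by 90 (y) by 45 mm high, black holes; blue grip rib centred on top 24 (x) by 50 (y) mm, 45 to 87 mm above the underside. About 0.55 kg. Stands loose on the bench to one side of the plate. Origin: centre of the underside, z up. A long 90 mm side goes against the stop, either way round.
- scraper: Orange scraper block with a rubber sole, standing on the bench on the other side of the plate: foot 90 mm (x) by 30 mm (y) by 28 mm high, grip rib centred on top 60 mm (x) by 22 mm (y), from 28 to 73 mm above the sole. About 0.16 kg. Origin: centre of the sole, z up.
- chip1_mid (a point): Centre of a white chip of broken ceramic, about 20 to 24 mm by 13 to 18 mm and 12 mm thick, lying loose on the plate, its centre within 30 mm in x and 75 mm in y of the plate's origin.
- chip2_mid (a point): Centre of a white chip of broken ceramic, about 20 to 24 mm by 13 to 18 mm and 12 mm thick, lying loose on the plate, its centre within 30 mm in x and 75 mm in y of the plate's origin.
- chip3_mid (a point): Centre of a white chip of broken ceramic, about 20 to 24 mm by 13 to 18 mm and 12 mm thick, lying loose on the plate, its centre within 30 mm in x and 75 mm in y of the plate's origin.
- bottle: Brown glass bottle with white cap, 60 mm across, 130 mm tall; bystander beyond the plate. Origin: centre of its underside.
- tipbox: Blue pipette tip box with clear lid, 77 by 117 by 67 mm; bystander beyond the plate. Origin: centre of its underside.
- beaker: Glass beaker, 64 mm across, 75 mm tall; bystander beyond the plate. Origin: centre of its underside.
Not all that is in view belongs to the job. What is shaped like the block but purple is not meant.

How it is judged:
On the way, in this order (a step that is already met when the one before it is completed fails the run):
1. the scraper, held in the fingers, is down on the plate (contact force between the fingers and scraper above 1 N and z of scraper in the frame of plate between 0.015 and 0.036 m and x of scraper in the frame of plate between -0.085 and 0.05 m and y of scraper in the frame of plate between -0.12 and 0.12 m), for 0.1 s.
2. all three chips are off the plate, the scraper still held (contact force between the fingers and scraper above 1 N and height (world z) of each of chip1_mid, chip2_mid, chip3_mid below 0.024 m), for 0.1 s.
3. the scraper stands upright on the bench, let go (height (world z) of scraper below 0.01 m and angle between scraper's own z axis and vertical below 0.2 rad and contact force between each of the arm, the fingers and scraper below 0.3 N), for 0.2 s.
4. the block is pressed squarely against the middle of the stop, pointer in the green band, for half a second (contact force between block and stop between 6 and 12 N and value of joint stop between 0.009 and 0.021 m and z of block in the frame of plate between 0.018 and 0.032 m and y of block in the frame of plate between -0.02 and 0.02 m and angle between the x axis of block and the x axis of plate, either way round below 0.1 rad and angle between block's own z axis and vertical below 0.1 rad and contact force between the fingers and block above 1 N and linear speed of block below 0.01 m/s), for 0.5 s.
At the end, for the whole second after the job is handed in: Fingers hold the block on the plate (within 7 mm of its top, tilt and squareness within 0.1 rad, within 20 mm of the stop's middle), pressing the rubber facing with 6 to 12 N, at rest; all chips lie below the plate's top; the scraper stands upright on the bench, untouched (all of step 3 and all of step 4 and height (world z) of each of chip1_mid, chip2_mid, chip3_mid below 0.024 m); the arm keeps its last pose, push and grip.
It fails at once if the stop is driven to the end of its travel (value of joint stop above 0.028 m).
It fails at once if the fingers touch a chip (contact force between the fingers and chip1 above 0.5 N or contact force between the fingers and chip2 above 0.5 N or contact force between the fingers and chip3 above 0.5 N).
It fails at once if a bystander is moved by more than 30 mm or tipped (distance of any of bottle, tipbox, beaker from where it was at the start of the episode above 0.03 m or angle between any of bottle, tipbox, beaker's own z axis and vertical above 0.3 rad).
It also fails if it takes over 70 s, if anything falls off the work surface, if the arm or the gripper's body presses on something with over 40 N, if the wrist force passes 120 N, or if a joint passes its speed limit or range.

## Robot

A 6-joint arm with a two-finger parallel gripper is mounted at the origin on the work surface. World frame = base frame: x ahead of the robot, y to its left, z up, the work surface at z = 0. Lengths are in m, angles in rad, forces in N, time in s.
With the tool pointing down it reaches from about 0.4 to 0.825 m from the base axis. Payload 7 kg.
Tool frame: the origin (TCP) lies on the centre line of the jaws, within the pads' length; the fingertips stand arm.tip_reach ahead of it and the grasp point (between the pads) lies 5 mm behind it (arm.tip_reach is the distance from the TCP to the fingertips, in m); z points along the fingers, y is the line along which they close (so a half turn about z gives the same grasp; the last joint's range is limited). The gripper opens to 88 mm and grips with 3 to 60 N. Pads are 19 mm wide; open, the fingers measure 130 mm over their backs; the gripper's body (78 mm by 193 mm) begins 47 mm behind the grasp point.
Start: joints at [1.619, 0.359, 0.012, 0, -1.224, -0.288], TCP at [0.16, 0.656, 0.219] pointing down, gripper open.
Joint ranges: [-3.07, 3.07], [-1.43, 2.12], [-1.02, 1.25], [-3.03, 1.67], [-3.05, -0], [-3.03, 3.03]. Speed limits (rad/s): [2.39, 2.39, 3.01, 3.14, 3.14, 3.14].

## Interface

Orientations are given as [roll, pitch, yaw] about the fixed x, y, z axes, in that order (R = Rz(yaw) Ry(pitch) Rx(roll)).
In Python, from station import status, optics, order, arm gives the robot as it stands. The module is installed in compiled form; this text tells all that it offers.
- The arm moves only by the shell command python3 -m jog 'ROWS' [FORCE]. ROWS is JSON, a list of rows, each a list of 3 entries, a list of its own where there are three numbers: the gripper command: -1 is shut, 1 is fully open, values between are in proportion, then the shift along the tool's x, y, z in mm, then the turn about the tool's z in rad. A call has 1 to 20 rows; each row is the pose to reach, as a shift and turn from the pose commanded when the call began, along the tool's axes at that moment; what a row does not reach only later rows make up. A row lasts 1/8 s, in which the tool goes at most 62.5 mm and 10.7 degrees, less where a joint would pass 70% of its speed; a pose out of reach is approached as far as the arm can. A call with a gripper value outside its range is refused whole. The fingers move at their own pace and stop on an object; FORCE is the grip in N (left out, the last holds). Time passes only in rows, so rows that repeat a pose let the fingers close. It gives the time, the measured TCP pose, the force, the opening and the grip force at its end, in the units of the state.
- status.get_state(): the state, without advancing time (a new reading comes with each control period).
- optics.grab_frame(name): name is "scene" or "side" or "wrist"; returns a dict with "color" (480x640x3 uint8, red, green, blue), "mtx" (3x3 intrinsics, pixels), "k1" (the pictures are not rectified: a ray, as slopes to the right and down, at radius r is drawn at 1 + k1 r^2 times it, then the intrinsics apply), "cam_to_world" (4x4, takes a point from camera to world coordinates). Camera axes: x right, y down, z forward; pixel columns grow to the right and rows downward; lengths in m; the calibration is good to about 2 mm. A picture is of the moment at which its call begins. There is no depth.
- order.job_done(): hands the job in; it is judged then, once.
The state is a dict: "t": time; "q": joint angles; "qd": joint speeds; "joint_efforts": joint torques, N m; "eef_pos": TCP position; "ee_rot": TCP orientation; "force": force on the tool from outside, world axes, zero at the start; "moment": the same for the moment, N m; "width": finger opening in m; "gripper_force": force on a finger pad.
Only numpy, scipy, OpenCV 4.12 (cv2) and the standard library are available. Lean on these libraries where they do the work, as an engineer would, in place of code of your own. Each camera call takes 0.05 s, during which the arm holds its last target. There are 200 camera calls.

## Working session

There is one attempt and no reset: what is moved stays moved. The work goes in short steps, Python scripts to look and compute and a shell command to move; the robot and the scene stay as the last step left them, time stands still between calls to the robot, and variables do not carry over. Pictures are saved under pics/ and viewed, at most 12 in all, crops included, and the job is handed in when it is done.

```bash
mkdir -p pics
python3 - <<'E'
from station import status, optics, order, arm
import cv2,numpy as np
print(arm.tip_reach, status.get_state())
for n in("scene","side","wrist"):
    f=optics.grab_frame(n); cv2.imwrite(f"pics/{n}0.png",f["color"][:,:,::-1]); print(n,f["mtx"].tolist(),f["k1"],np.round(f["cam_to_world"],3).tolist())
E
```

```text
0.014 {'t': 0.0, 'q': array([ 1.61910132e+00,  3.59372252e-01,  1.10241941e-02, -3.74833378e-04,
       -1.22413947e+00, -2.88130428e-01]), 'qd': array([-0.0009483 ,  0.00085873,  0.00085793,  0.00104718, -0.00115157,
       -0.00079399]), 'joint_efforts': array([ 4.15470122e-04, -5.82717884e+01,  2.93056834e+01,  6.99736968e+00,
        6.95154449e-03, -1.45626946e-04]), 'eef_pos': array([0.16021606, 0.65515377, 0.21811266]), 'ee_rot': array([ 3.13987103e+00, -1.42783283e-04, -2.39952962e-01]), 'force': array([-0.68002653,  0.89937289, -0.79345418]), 'moment': array([-0.07233929, -0.03687815,  0.01856643]), 'gripper_force': 0.0, 'width': 0.08765735591043547}
scene [[519.2580631814894, 0.0, 323.98073214143744], [0.0, 519.2580631814894, 237.9254281113494], [0.0, 0.0, 1.0]] 0.03883510892296014 [[-0.335, 0.727, -0.599, 1.209], [0.942, 0.26, -0.211, 0.262], [0.003, -0.635, -0.772, 0.855], [0.0, 0.0, 0.0, 1.0]]
side [[520.9726094389383, 0.0, 320.44798691510414], [0.0, 520.9726094389383, 241.3474274073573], [0.0, 0.0, 1.0]] -0.11683743503078092 [[-1.0, 0.015, 0.016, 0.565], [-0.006, 0.545, -0.838, 1.125], [-0.021, -0.838, -0.545, 0.756], [0.0, 0.0, 0.0, 1.0]]
wrist [[425.4737828698872, 0.0, 319.82596641334027], [0.0, 425.4737828698872, 239.37383663359617], [0.0, 0.0, 1.0]] -0.01887723593542601 [[-0.238, -0.924, -0.299, 0.241], [-0.971, 0.226, 0.073, 0.635], [0.0, 0.308, -0.951, 0.384], [0.0, 0.0, 0.0, 1.0]]
```

View pics/scene0.png

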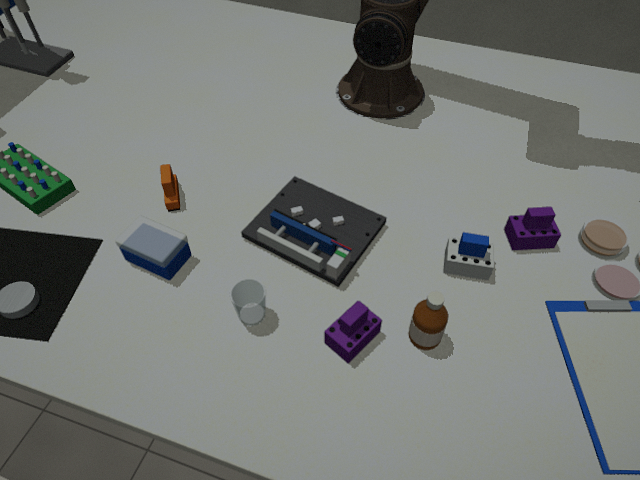

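View pics/side0.png

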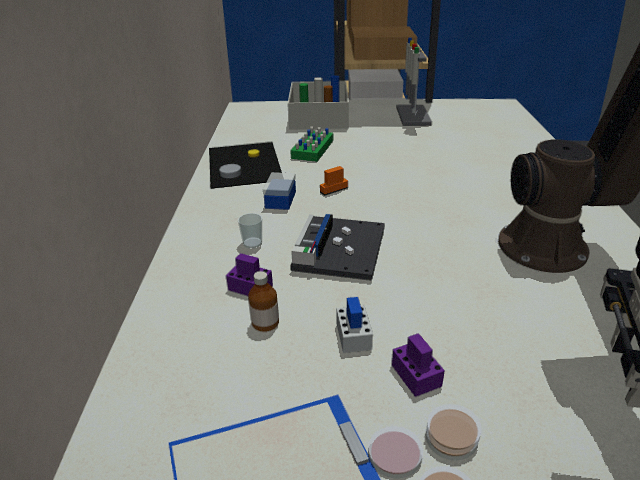

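The scene view shows the scraper at (170,188), plate around (315,230) with chips near (297,211), (315,224) and (338,220), and the block at (470,255), with purple decoys at (353,330) and (533,228). The side view agrees: scraper (334,180), plate (338,247), block (354,325).

```bash
cat > h.py <<'E'
from station import status, optics, order, arm
import cv2,numpy as np
def grab(n):
    f=optics.grab_frame(n); f["hsv"]=cv2.cvtColor(f["color"],cv2.COLOR_RGB2HSV); return f
def rays(f,px):
    K,k=f["mtx"],f["k1"]; d=(np.atleast_2d(px).astype(float)-K[:2,2])/K[0,0]; u=d.copy()
    for _ in range(20): u=d/(1+k*(u**2).sum(1,keepdims=True))
    T=f["cam_to_world"]; return T[:3,3],np.c_[u,np.ones(len(u))]@T[:3,:3].T
def on(f,px,z):
    o,r=rays(f,px); return (o+r*((z-o[2])/r[:,2])[:,None])[:,:2]
def px(f,p):
    T=f["cam_to_world"]; c=(np.atleast_2d(p)-T[:3,3])@T[:3,:3]; u=c[:,:2]/c[:,2:]
    u=u*(1+f["k1"]*(u**2).sum(1,keepdims=True)); return u*f["mtx"][0,0]+f["mtx"][:2,2]
def mask(f,lo,hi,roi=None):
    m=cv2.inRange(f["hsv"],lo,hi)
    if roi: z=np.zeros_like(m); x0,y0,x1,y1=roi; z[y0:y1,x0:x1]=m[y0:y1,x0:x1]; m=z
    return m
def blobs(m,amin=20):
    c,_=cv2.findContours(m,cv2.RETR_EXTERNAL,cv2.CHAIN_APPROX_NONE)
    return sorted([x.reshape(-1,2) for x in c if cv2.contourArea(x)>=amin],key=lambda x:-cv2.contourArea(x.reshape(-1,1,2)))
def rect(P):  # centre,size,angle of long side (mm,deg)
    (c,s,a)=cv2.minAreaRect((np.array(P)*1000).astype(np.float32))
    if s[0]<s[1]: s=s[::-1];a+=90
    return np.round(c,1),np.round(s,1),round((a+90)%180-90,1)
E
python3 - <<'E'
from h import *
R={"scene":dict(plate=(225,165,400,295),scr=(140,150,200,220),blk=(435,220,500,285)),"side":dict(plate=(280,205,395,285),scr=(310,155,355,200),blk=(330,285,380,355))}
for n in R:
    f=grab(n); r=R[n]; print(n)
    b=blobs(mask(f,(0,0,0),(180,255,95),r["plate"]),300)
    h=np.vstack(b[:1]); print("plate",rect(on(f,h,.025)), cv2.approxPolyDP(cv2.convexHull(h.reshape(-1,1,2)),5,True).reshape(-1,2).tolist())
    for c in blobs(mask(f,(0,0,120),(180,90,255),r["plate"]),15): print("white",c.mean(0).round(),len(c),rect(on(f,c,.037)))
    for z in(0.073,0): print("scr z",z,rect(on(f,blobs(mask(f,(3,120,40),(22,255,255),r["scr"]))[0],z)))
    for c in blobs(mask(f,(100,110,40),(125,255,255),r["blk"])): print("rib",rect(on(f,c,.087)),cv2.boundingRect(c))
    for c in blobs(mask(f,(100,110,40),(125,255,255),r["plate"])): print("stop",rect(on(f,c,.062)),cv2.boundingRect(c))
    for k,a in r.items():
        if k=="x":continue
    x=[]
    for k in("plate","scr","blk"):
        x0,y0,x1,y1=r[k]; x.append(cv2.resize(f["color"][y0:y1,x0:x1],None,fx=260/(x1-x0),fy=260/(x1-x0),interpolation=cv2.INTER_CUBIC))
    H=max(i.shape[0] for i in x); x=[cv2.copyMakeBorder(i,0,H-i.shape[0],0,0,0) for i in x]
    cv2.imwrite(f"pics/{n}1.png",np.hstack(x)[:,:,::-1])
E
python3 - <<'E'
import cv2,numpy as np
a=cv2.imread('pics/scene1.png');b=cv2.imread('pics/side1.png')
c=np.vstack([a,b]);print(c.shape);s=min(1,600/c.shape[0]);cv2.imwrite('pics/c1.png',cv2.resize(c,None,fx=s,fy=s))
E
```

```text
scene
plate (array([545. ,   5.9]), array([245.7, 212.3]), 77.4) [[293, 177], [385, 217], [338, 287], [242, 236]]
white [311. 230.] 618 (array([ 5.451e+02, -4.000e-01]), array([400.5, 353.7]), -70.3)
scr z 0.073 (array([ 577.3, -306.6]), array([139.9,  32.6]), 37.5)
scr z 0 (array([ 518.3, -359.7]), array([153. ,  35.7]), 37.5)
rib (array([533.5, 323.6]), array([54.1, 53.9]), -83.1) (458, 233, 31, 25)
stop (array([596.4,   9.6]), array([189. ,  36.7]), 77.3) (270, 210, 81, 45)
side
plate (array([541.4,   8.5]), array([281.9, 212.7]), 77.4) [[384, 225], [370, 280], [291, 270], [292, 251], [313, 216]]
white [338. 245.] 380 (array([544.1,  13.6]), array([366.5, 318.5]), 88.2)
scr z 0.073 (array([ 548. , -263.9]), array([179.6,  78.3]), 87.8)
scr z 0 (array([ 546.2, -412.2]), array([198.8,  86.7]), 87.8)
rib (array([517.1, 348.4]), array([89.3, 29.1]), 88.7) (347, 297, 16, 31)
stop (array([586.9,  20.6]), array([197.8,  19.3]), 80.7) (312, 214, 18, 43)
stop (array([ 685.6, -118. ]), array([25.9, 22.3]), -2.0) (280, 205, 10, 5)
(667, 780, 3)
```

View pics/c1.png

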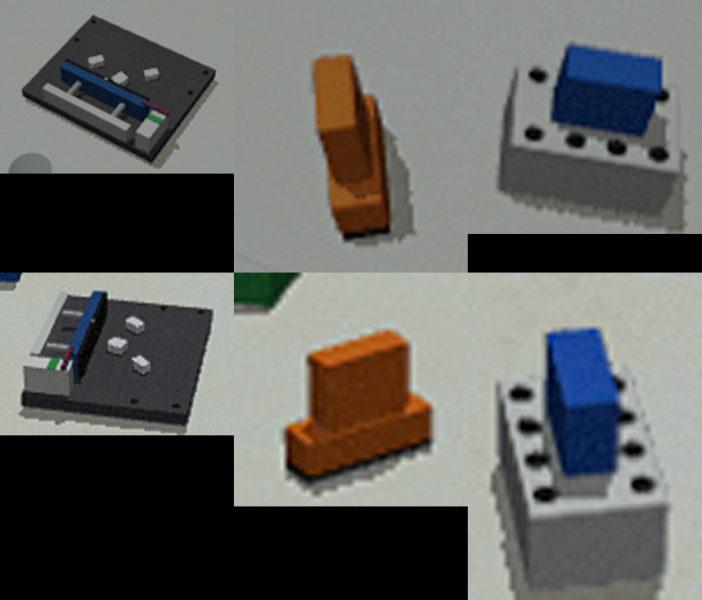

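The crops give the rough poses: the plate is turned about -12.6° and its three chips lie clear of the stop. I'll take closer wrist views on the way across.

```bash
cat >> h.py <<'E'
def to(x,y,z,yaw):  # mm, world -> shift along tool axes and turn
    s=status.get_state(); p=np.array(s["eef_pos"])*1000
    R=cv2.Rodrigues(np.array([0,0,float(s["ee_rot"][2])]))[0]@np.diag([1,-1,-1])
    d=R.T@(np.array([x,y,z])-p); t=-(yaw-s["ee_rot"][2]); print("shift",d.round(1),"turn",round((t+np.pi)%(2*np.pi)-np.pi,3),"pose",p.round(1),s["ee_rot"].round(4))
E
python3 -c "
from h import *
to(470,320,260,-.22)"
```

```text
shift [380.5 252.3 -41.4] turn -0.02 pose [160.3 655.4 218.6] [ 3.1408e+00 -1.0000e-04 -2.3990e-01]
```

```bash
python3 -m jog '[[1,[380,252,-41],-0.02],[1,[380,252,-41],-0.02],[1,[380,252,-41],-0.02],[1,[380,252,-41],-0.02],[1,[380,252,-41],-0.02],[1,[380,252,-41],-0.02],[1,[380,252,-41],-0.02],[1,[380,252,-41],-0.02],[1,[380,252,-41],-0.02],[1,[380,252,-41],-0.02],[1,[380,252,-41],-0.02]]'
python3 - <<'E'
from h import *
f=grab("wrist"); cv2.imwrite("pics/w1.png",f["color"][:,:,::-1]); np.save("pics/w1.npy",f,allow_pickle=True)
to(480,10,270,-.22)
E
```

```text
t: 1.62
eef_pos: [0.4689, 0.3215, 0.2599]
ee_rot: [3.141, 0.0, -0.218]
force: [-0.7, -0.2, 0.4]
width: 0.0874
gripper_force: 0.0
shift [ 78.3 301.8 -10.1] turn 0.002 pose [468.9 321.6 259.9] [ 3.1415e+00  1.0000e-04 -2.1820e-01]
```

```bash
python3 -m jog '[[1,[78,302,-10],0],[1,[78,302,-10],0],[1,[78,302,-10],0],[1,[78,302,-10],0],[1,[78,302,-10],0],[1,[78,302,-10],0],[1,[78,302,-10],0],[1,[78,302,-10],0]]'
python3 - <<'E'
from h import *
f=grab("wrist"); cv2.imwrite("pics/w2.png",f["color"][:,:,::-1]); np.save("pics/w2.npy",f,allow_pickle=True)
a=cv2.imread("pics/w1.png");b=cv2.imread("pics/w2.png")
cv2.imwrite("pics/w12.png",cv2.resize(np.hstack([a,b]),(800,300)))
to(480,-310,260,-.22)
E
```

```text
t: 2.68
eef_pos: [0.4799, 0.0102, 0.27]
ee_rot: [-3.142, 0.0, -0.218]
force: [-0.3, 0.7, 0.4]
width: 0.0873
gripper_force: 0.0
shift [ 69.2 312.6   9.9] turn 0.002 pose [479.9  10.2 269.9] [ 3.1415e+00  2.0000e-04 -2.1760e-01]
```

View pics/w12.png

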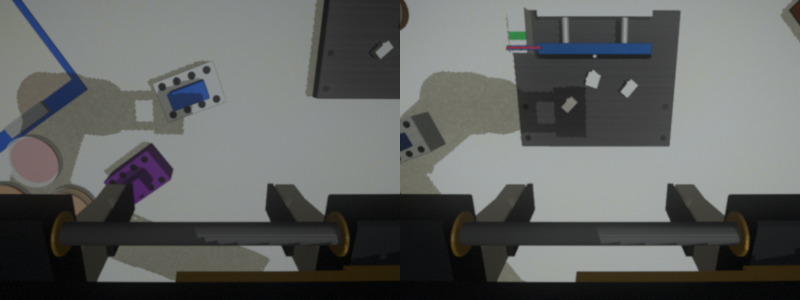

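Wrist views: the block is at (190,92) in the left half with the purple decoy below it. The right half shows the plate squarely, chips at (593,79), (629,88) and (569,104), and the stop's middle mark at (595,56).

```bash
python3 -m jog '[[1,[69,313,10],0],[1,[69,313,10],0],[1,[69,313,10],0],[1,[69,313,10],0],[1,[69,313,10],0],[1,[69,313,10],0],[1,[69,313,10],0],[1,[69,313,10],0]]'
python3 - <<'E'
from h import *
f=grab("wrist"); np.save("pics/w3.npy",f,allow_pickle=True); cv2.imwrite("pics/w3.png",f["color"][:,:,::-1])
for c in blobs(mask(f,(3,120,40),(22,255,255),(0,0,640,300)),100)[:2]:
    print("orange",cv2.boundingRect(c),rect(on(f,c,.073)),rect(on(f,c,.028)))
w=np.load("pics/w2.npy",allow_pickle=True).item()
m=mask(w,(0,0,0),(180,255,100),(180,0,480,240))
c=blobs(m,2000)[0]; ap=cv2.approxPolyDP(cv2.convexHull(c.reshape(-1,1,2)),8,True).reshape(-1,2); print("plate px",ap.tolist(), on(w,ap,.025).round(4).tolist())
for c in blobs(mask(w,(0,0,110),(180,90,255),(225,95,440,200)),60): print("chip",c.mean(0).round(),cv2.boundingRect(c),rect(on(w,c,.037)))
for c in blobs(mask(w,(100,110,40),(125,255,255),(180,50,480,110)),100): print("stop",cv2.boundingRect(c),rect(on(w,c,.062)))
b=np.load("pics/w1.npy",allow_pickle=True).item()
for c in blobs(mask(b,(100,110,40),(125,255,255),(240,80,370,210)),100): print("rib",cv2.boundingRect(c),rect(on(b,c,.087)))
for c in blobs(mask(b,(0,0,140),(180,70,255),(240,85,370,210)),100): print("blk",cv2.boundingRect(c),rect(on(b,c,.045)))
x=[f["color"][0:300,100:540],w["color"][0:240,160:490],b["color"][80:220,220:380]]
x=[cv2.resize(i,(400,300) if k<2 else (340,300)) for k,i in enumerate(x)]
print(f["color"].shape); cv2.imwrite("pics/c3.png",np.vstack([np.hstack(x[:2]),np.hstack([x[2],np.zeros((300,460,3),np.uint8)])])[:,:,::-1])
E
```

```text
t: 3.72
eef_pos: [0.4795, -0.3102, 0.2602]
ee_rot: [-3.141, -0.0, -0.218]
force: [0.2, 0.4, -0.0]
width: 0.0877
gripper_force: 0.0
orange (285, 70, 89, 92) (array([ 548.5, -333.3]), array([78.1, 25.5]), 33.0) (array([ 546.9, -334. ]), array([88. , 28.8]), 33.0)
plate px [[447, 18], [429, 233], [196, 232], [181, 85], [362, 27]] [[0.6061, -0.1312], [0.4146, -0.088], [0.4665, 0.1416], [0.6036, 0.1127], [0.6149, -0.0573]]
chip [308. 127.] (297, 112, 24, 30) (array([543.8,   6.9]), array([23.5, 19.4]), -30.6)
chip [366. 141.] (353, 127, 28, 29) (array([519.2, -41.5]), array([24.1, 15.6]), -51.3)
chip [270. 167.] (260, 156, 22, 23) (array([515.5,  50.7]), array([20.2, 12.9]), -58.1)
chip [438. 167.] (434, 133, 6, 67) (array([ 481.5, -101.6]), array([61.7,  4.8]), -7.7)
stop (205, 68, 198, 20) (array([583.2,   1.4]), array([162.5,  14.8]), 77.5)
rib (268, 129, 66, 48) (array([516.6, 326.5]), array([48.3, 24.5]), -83.0)
blk (240, 85, 130, 125) (array([513.9, 324. ]), array([114.3, 107.6]), 77.5)
blk (306, 100, 54, 73) (array([519.3, 298.3]), array([56.8, 30.1]), 7.8)
blk (283, 115, 18, 13) (array([538.8, 329.8]), array([15.6,  9.3]), -81.6)
blk (260, 123, 18, 15) (array([536., 351.]), array([16.1,  9.1]), -82.8)
(480, 640, 3)
```

View pics/c3.png

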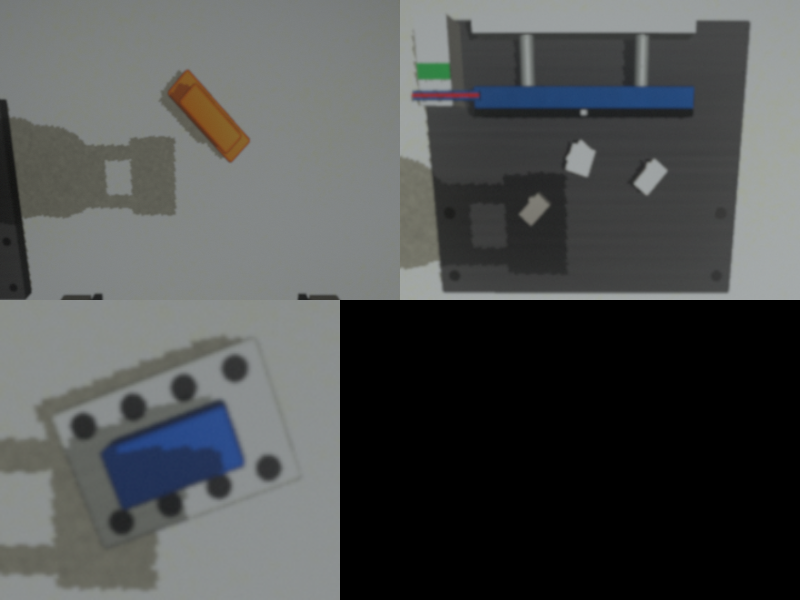

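The scraper is at about (547,-334) with yaw 33°. The plate origin is about (522,8) with yaw -12.7°, and the chips sit at plate (22,3), (8,-49) and (-16,40). The block is at (517,326) with yaw 7°. I'll sweep towards plate -y.

Run:
```python
from h import *
to(547,-334,46,.576)
w=np.load("pics/w2.npy",allow_pickle=True).item()
print(on(w,(311.8,89.6),.062),status.get_state()["q"].round(2))
```

```text
shift [ 71.    8.8 214.4] turn -0.794 pose [ 479.5 -310.1  260.4] [-3.1415e+00 -5.0000e-04 -2.1760e-01]
[[ 0.57254115 -0.00326903]] [-0.23  0.16 -0.16 -0.   -1.25  1.58]
```

```bash
python3 -m jog '[[1,[71,9,60],-0.794],[1,[71,9,110],-0.794],[1,[71,9,110],-0.794],[1,[71,9,110],-0.794],[1,[71,9,110],-0.794],[1,[71,9,110],-0.794],[1,[71,9,150],-0.794],[1,[71,9,180],-0.794],[1,[71,9,205],-0.794],[1,[71,9,214],-0.794],[1,[71,9,214],-0.794],[-1,[71,9,214],-0.794],[-1,[71,9,214],-0.794],[-1,[71,9,214],-0.794],[-1,[71,9,214],-0.794],[-1,[71,9,214],-0.794],[-1,[71,9,214],-0.794]]' 40
```

```text
t: 5.9
eef_pos: [0.5463, -0.3359, 0.046]
ee_rot: [-3.142, 0.0, 0.574]
force: [0.0, 0.3, -0.2]
width: 0.0332
gripper_force: 0.0
```

```bash
python3 -m jog '[[-1,[0,0,0],0],[-1,[0,0,0],0],[-1,[0,0,0],0],[-1,[0,0,-40],0],[-1,[0,0,-80],0],[-1,[0,0,-100],0],[-1,[0,0,-100],0]]' 40
python3 - <<'E'
from h import *
O=np.array([522,8.4]);a=np.radians(-12.7);R=np.array([[np.cos(a),-np.sin(a)],[np.sin(a),np.cos(a)]])
for y in(85,-140): print(O+R@[-2,y])
p=O+R@[-2,85]; to(*p,146,-.2217); to(*p,71.5,-.2217)
f=grab("wrist"); cv2.imwrite("pics/w4.png",f["color"][:,:,::-1])
E
```

```text
t: 6.78
eef_pos: [0.5472, -0.3362, 0.1478]
ee_rot: [3.139, -0.002, 0.574]
force: [-0.3, 0.2, -1.6]
width: 0.0213
gripper_force: 40.0
[538.73585828  91.76012864]
[ 489.2704623  -127.73514374]
shift [ 225.3 -363.9    1.8] turn 0.796 pose [ 547.2 -336.2  147.8] [ 3.1391e+00 -2.2000e-03  5.7430e-01]
shift [ 225.3 -363.9   76.3] turn 0.796 pose [ 547.2 -336.2  147.8] [ 3.1391e+00 -2.2000e-03  5.7430e-01]
```

View pics/w4.png

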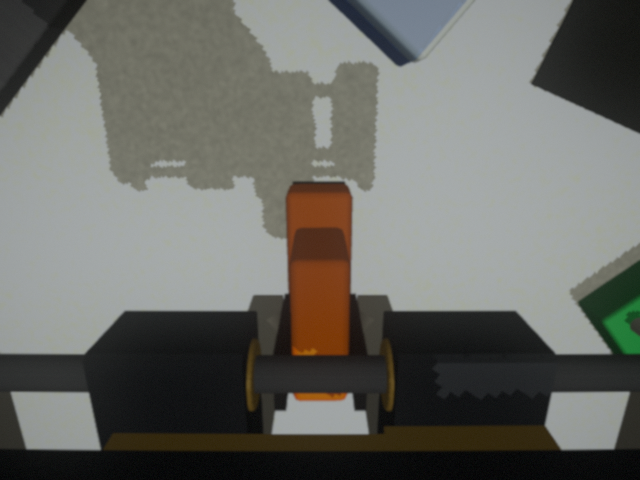

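The scraper is held, its foot's front end at (320,185). I'll carry it over the plate.

```bash
python3 -m jog '[[-1,[225,-364,-20],0.796],[-1,[225,-364,-20],0.796],[-1,[225,-364,-20],0.796],[-1,[225,-364,-20],0.796],[-1,[225,-364,-20],0.796],[-1,[225,-364,-20],0.796],[-1,[225,-364,-20],0.796],[-1,[225,-364,-20],0.796],[-1,[225,-364,-20],0.796],[-1,[225,-364,-20],0.796],[-1,[225,-364,-20],0.796]]'
python3 - <<'E'
from h import *
O=np.array([522,8.4]);a=np.radians(-12.7);R=np.array([[np.cos(a),-np.sin(a)],[np.sin(a),np.cos(a)]])
f=grab("wrist"); z=status.get_state()["eef_pos"][2]-.018
b=blobs(mask(f,(3,120,40),(22,255,255),(200,100,440,420)),100)[0]; t=b[b[:,1].argmin()]
print(t,(on(f,t,z)*1000-O)@R, (status.get_state()["eef_pos"][:2]*1000-O)@R)
for c in blobs(mask(f,(0,0,110),(180,90,255),(150,80,500,200)),40): print((on(f,c,.037).mean(0)*1000-O)@R)
to(*(O+R@[-2,85]),71.5,-.2217)
E
```

```text
t: 8.2
eef_pos: [0.5374, 0.0905, 0.1657]
ee_rot: [3.141, 0.001, -0.224]
force: [0.6, -0.1, -2.1]
width: 0.0219
gripper_force: 40.0
[296 183] [[46.94166017 93.83234863]] [-3.00636303 83.68874311]
[ 55.07349218 149.47780794]
[ 78.30155017 101.7203185 ]
[22.47571172  3.91337639]
[81.39606473 38.38385243]
shift [ 1.  -1.3 94.3] turn -0.002 pose [537.5  90.7 165.8] [ 3.1413e+00  3.0000e-04 -2.2360e-01]
```

```bash
python3 -m jog '[[-1,[-3,-1,50],0],[-1,[-3,-1,80],0],[-1,[-3,-1,90],0],[-1,[-3,-1,94],0],[-1,[-3,-1,94],0],[-1,[-3,-1,94],0]]'
```

```text
t: 9.0
eef_pos: [0.5355, 0.0939, 0.0732]
ee_rot: [-3.14, -0.002, -0.222]
force: [-0.9, 0.5, -1.0]
width: 0.0217
gripper_force: 40.0
```

```bash
python3 -m jog '[[-1,[0,10,0],0],[-1,[0,22,0],0],[-1,[0,35,0],0],[-1,[0,48,0],0],[-1,[0,60,0],0],[-1,[0,72,0],0],[-1,[0,84,0],0],[-1,[0,96,0],0],[-1,[0,108,0],0],[-1,[0,120,0],0],[-1,[0,132,0],0],[-1,[0,144,0],0],[-1,[0,156,0],0],[-1,[0,168,0],0],[-1,[0,180,0],0],[-1,[0,192,0],0],[-1,[0,204,0],0],[-1,[0,216,0],0],[-1,[0,226,0],0],[-1,[0,226,0],0]]'
python3 - <<'E'
from h import *
f=grab("scene"); cv2.imwrite("pics/s5.png",cv2.resize(f["color"][140:300,140:400],(780,480))[:,:,::-1])
E
```

```text
t: 11.5
eef_pos: [0.4849, -0.1276, 0.072]
ee_rot: [3.142, 0.0, -0.223]
force: [-0.7, 0.6, -0.9]
width: 0.0218
gripper_force: 40.0
```

View pics/s5.png

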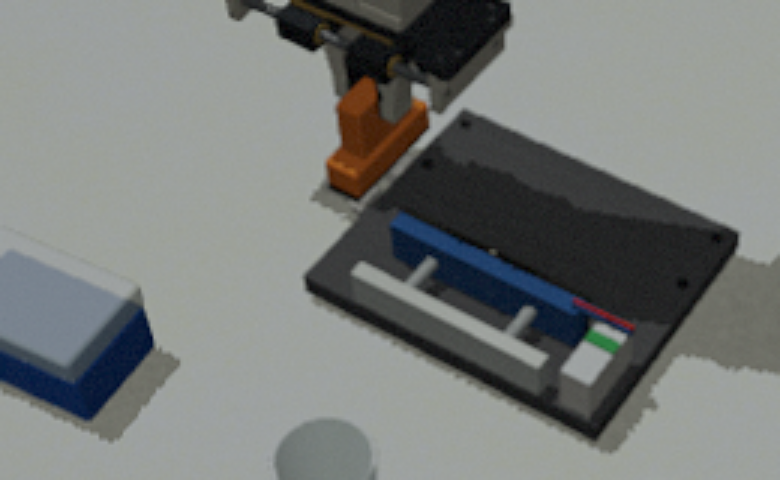

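The plate is clear of chips in view and the scraper (370,160) stands beyond its edge. The chips are hidden behind it, so I'll lift and check with the wrist camera.

```bash
python3 -m jog '[[-1,[0,0,-50],0],[-1,[0,20,-100],0],[-1,[0,20,-110],0],[-1,[0,20,-110],0]]'
python3 - <<'E'
from h import *
f=grab("wrist"); g=grab("scene"); cv2.imwrite("pics/w6.png",np.hstack([cv2.resize(f["color"],(400,300)),cv2.resize(g["color"][120:270,140:340],(400,300))])[:,:,::-1])
to(547,-336,46,.576)
E
```

```text
t: 12.05
eef_pos: [0.4809, -0.1461, 0.1824]
ee_rot: [-3.141, -0.001, -0.222]
force: [-0.1, 0.0, -1.9]
width: 0.0217
gripper_force: 40.0
shift [107.2 170.6 134.7] turn -0.798 pose [ 479.9 -146.   180.7] [ 3.1415e+00  2.0000e-03 -2.2170e-01]
```

View pics/w6.png

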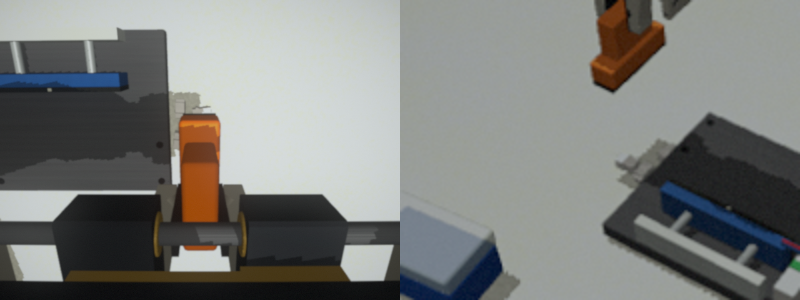

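The chips lie on the bench by the plate's edge, at (185,105) in the left view and (650,155) in the right, in shadow. I'll carry the scraper over its spot and check all three before letting go.

```bash
python3 -m jog '[[-1,[107,170,0],-0.798],[-1,[107,170,0],-0.798],[-1,[107,170,0],-0.798],[-1,[107,170,0],-0.798],[-1,[107,170,0],-0.798],[-1,[107,170,0],-0.798],[-1,[107,170,40],-0.798],[-1,[107,170,80],-0.798]]'
python3 - <<'E'
from h import *
g=grab("scene"); s=grab("side")
cv2.imwrite("pics/w7.png",np.hstack([cv2.resize(g["color"][150:290,210:397],(400,300)),cv2.resize(s["color"][190:290,275:408],(400,300))])[:,:,::-1])
to(547,-336,46.5,.576)
E
```

```text
t: 13.15
eef_pos: [0.5477, -0.3349, 0.1008]
ee_rot: [3.142, -0.0, 0.574]
force: [0.6, 0.5, -1.5]
width: 0.0214
gripper_force: 40.0
shift [ 1.   3.4 50.3] turn -0.002 pose [ 544.3 -333.6   96.8] [-3.1339  0.0053  0.5742]
```

View pics/w7.png

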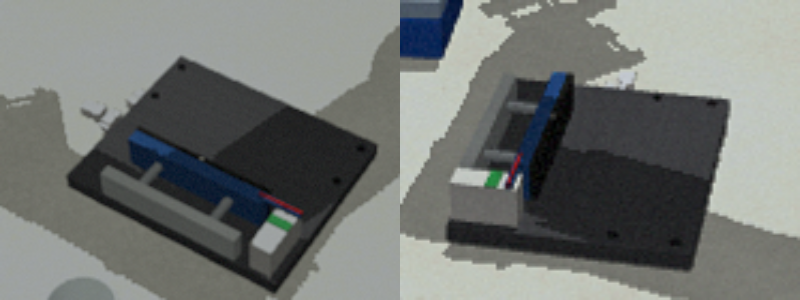

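The plate's top is clear in both views; the chips lie beyond its -y edge, at (93,108) on the left and (625,80) on the right. Setting the scraper down.

```bash
python3 -m jog '[[-1,[0,0,25],0],[-1,[0,0,40],0],[-1,[0,0,50],0],[-1,[0,0,54],0],[-1,[0,0,54],0],[-1,[0,0,54],0]]'
```

```text
t: 14.0
eef_pos: [0.5481, -0.336, 0.0488]
ee_rot: [3.141, -0.001, 0.576]
force: [0.2, -0.5, -2.0]
width: 0.0218
gripper_force: 40.0
```

```bash
python3 -m jog '[[-1,[0,0,1],0],[-1,[0,0,2],0],[-1,[0,0,2],0]]'; python3 -c "
from h import *
for i in range(3): s=status.get_state(); print(s['eef_pos'],s['force'])"
```

```text
t: 14.38
eef_pos: [0.5476, -0.3358, 0.046]
ee_rot: [-3.142, 0.0, 0.576]
force: [-0.7, -0.5, -1.7]
width: 0.0214
gripper_force: 40.0
[ 0.54763571 -0.33575689  0.04603585] [-0.65951093 -0.49509338 -1.70963363]
[ 0.54763571 -0.33575689  0.04603585] [-0.65951093 -0.49509338 -1.70963363]
[ 0.54763571 -0.33575689  0.04603585] [-0.65951093 -0.49509338 -1.70963363]
```

```bash
python3 -m jog '[[-1,[0,0,1],0],[1,[0,0,1],0],[1,[0,0,1],0],[1,[0,0,1],0],[1,[0,0,1],0],[1,[0,0,-20],0],[1,[0,0,-70],0],[1,[0,0,-130],0],[1,[0,0,-190],0],[1,[0,0,-190],0]]'
python3 - <<'E'
from h import *
f=grab("wrist")
for c in blobs(mask(f,(3,120,40),(22,255,255),(0,0,640,400)),100)[:2]: print("orange",cv2.boundingRect(c),rect(on(f,c,.028)))
to(480,300,236,.122)
E
```

```text
t: 15.62
eef_pos: [0.5502, -0.337, 0.2424]
ee_rot: [3.133, -0.006, 0.577]
force: [-0.1, 0.3, 0.2]
width: 0.0875
gripper_force: 0.0
orange (299, 149, 32, 97) (array([ 549.2, -333.5]), array([89.1, 28.3]), 33.4)
orange (81, 341, 20, 59) (array([ 268.7, -234.4]), array([76. , 12.4]), 15.4)
shift [ 288.9 -570.9    3. ] turn 0.454 pose [ 548.8 -336.2  239. ] [ 3.1375 -0.0036  0.5762]
```

The scraper stands upright (foot 89 x 28 at (549,-333)) and is released. Now to the block, with the jaws turned to close across the rib's 24 mm.

```bash
python3 -c "
from h import *
to(510,372,240,-1.449)"
```

```text
shift [ 353.3 -615.    -1. ] turn 2.025 pose [ 548.8 -336.2  239. ] [ 3.1375 -0.0036  0.5762]
```

```bash
python3 -m jog '[[1,[353,-615,-1],2.025],[1,[353,-615,-1],2.025],[1,[353,-615,-1],2.025],[1,[353,-615,-1],2.025],[1,[353,-615,-1],2.025],[1,[353,-615,-1],2.025],[1,[353,-615,-1],2.025],[1,[353,-615,-1],2.025],[1,[353,-615,-1],2.025],[1,[353,-615,-1],2.025],[1,[353,-615,-1],2.025],[1,[353,-615,-1],2.025],[1,[353,-615,-1],2.025],[1,[353,-615,-1],2.025],[1,[353,-615,-1],2.025],[1,[353,-615,-1],2.025]]'
python3 - <<'E'
from h import *
f=grab("wrist"); cv2.imwrite("pics/w8.png",f["color"][:,:,::-1])
for c in blobs(mask(f,(100,110,40),(125,255,255),(0,0,640,400)),300): print("rib",cv2.boundingRect(c),rect(on(f,c,.087)))
m=mask(f,(0,0,125),(180,60,255),(150,0,500,330)); cv2.imwrite("pics/m8.png",m)
to(516.5,326.5,64,-1.449)
E
```

```text
t: 17.68
eef_pos: [0.5089, 0.371, 0.2373]
ee_rot: [-3.141, 0.0, -1.45]
force: [-0.4, -0.0, -0.8]
width: 0.0874
gripper_force: 0.0
rib (302, 122, 31, 68) (array([516.3, 326. ]), array([48.9, 22.2]), -82.6)
rib (213, 297, 70, 59) (array([556.8, 477.4]), array([57. , 45.5]), -69.9)
shift [ 45.2  -2.2 173.5] turn -0.001 pose [508.9 371.1 237.5] [-3.1412e+00  4.0000e-04 -1.4500e+00]
```

View pics/w8.png

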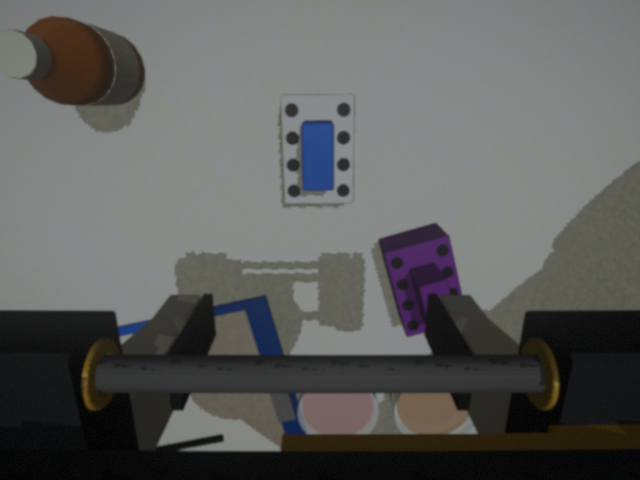

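The block is at (317,150), squarely in view and agreeing with the first measurement; the purple decoy at (425,280) is clear of the fingers.

```bash
python3 -m jog '[[1,[45,-2,50],0],[1,[45,-2,100],0],[1,[45,-2,140],0],[1,[45,-2,165],0],[1,[45,-2,174],0],[1,[45,-2,174],0],[-1,[45,-2,174],0],[-1,[45,-2,174],0],[-1,[45,-2,174],0],[-1,[45,-2,174],0],[-1,[45,-2,174],0],[-1,[45,-2,174],0],[-1,[45,-2,174],0],[-1,[45,-2,174],0],[-1,[45,-2,174],0],[-1,[45,-2,160],0],[-1,[45,-2,120],0],[-1,[45,-2,70],0],[-1,[45,-2,70],0]]' 50
python3 - <<'E'
from h import *
f=grab("wrist"); cv2.imwrite("pics/w9.png",f["color"][:,:,::-1])
s=status.get_state(); print(s["eef_pos"],s["force"],s["width"])
O=np.array([522,8.4]);a=np.radians(-12.7);R=np.array([[np.cos(a),-np.sin(a)],[np.sin(a),np.cos(a)]])
for x in(-10,): to(*(O+R@[x,0]),168,a-np.pi/2)
E
```

```text
t: 20.1
eef_pos: [0.5179, 0.3295, 0.172]
ee_rot: [-3.135, 0.005, -1.448]
force: [0.5, 0.0, -6.7]
width: 0.0236
gripper_force: 50.0
[0.51632977 0.32842652 0.16902323] [-0.47412307 -0.64667342 -7.95852637] 0.023326484667069703
shift [315.   42.6   1. ] turn 0.343 pose [516.3 328.4 169. ] [-3.1394e+00  2.7000e-03 -1.4491e+00]
```

```bash
python3 -m jog '[[-1,[315,43,1],0.343],[-1,[315,43,1],0.343],[-1,[315,43,1],0.343],[-1,[315,43,1],0.343],[-1,[315,43,1],0.343],[-1,[315,43,1],0.343],[-1,[315,43,1],0.343],[-1,[315,43,1],0.343],[-1,[315,43,1],0.343]]'
python3 - <<'E'
from h import *
O=np.array([522,8.4]);a=np.radians(-12.7);R=np.array([[np.cos(a),-np.sin(a)],[np.sin(a),np.cos(a)]])
f=grab("wrist"); cv2.imwrite("pics/w10.png",f["color"][:,:,::-1])
s=status.get_state(); p=s["eef_pos"][:2]*1000;print((p-O)@R,s["force"])
for c in blobs(mask(f,(100,110,40),(125,255,255),(0,0,640,330)),150): print("blue",cv2.boundingRect(c),[((on(f,q,.062)[0]*1000-O)@R).round(1).tolist() for q in cv2.boxPoints(cv2.minAreaRect(c))])
to(*(O+R@[-10,0]),91,a-np.pi/2)
E
```

```text
t: 21.28
eef_pos: [0.5117, 0.011, 0.1657]
ee_rot: [3.141, -0.0, -1.79]
force: [-0.0, 0.8, -6.3]
width: 0.0234
gripper_force: 50.0
[-10.63073859   0.258218  ] [ 0.04440386 -0.17863282 -7.00327159]
blue (287, 239, 67, 91) [[10.8, 3.5], [-33.1, 3.4], [-34.9, 71.1], [12.3, 71.1]]
blue (191, 116, 37, 196) [[68.2, -74.8], [54.3, -75.8], [54.0, 56.8], [70.2, 58.1]]
shift [ 0.3 -0.6 74.8] turn 0.002 pose [511.7  11.  165.8] [ 3.1412e+00 -1.0000e-04 -1.7902e+00]
```

View pics/w10.png

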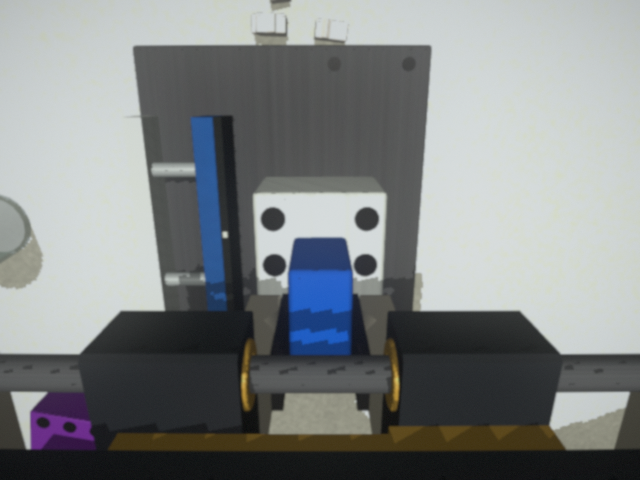

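All three chips lie on the bench beyond the edge, at (268,25), (331,28) and (281,3). The block hangs squarely before the stop, whose middle mark is at (225,235). Lowering.

```bash
python3 -m jog '[[-1,[0,0,40],0],[-1,[0,0,60],0],[-1,[0,0,70],0],[-1,[0,0,74],0],[-1,[0,0,74],0],[-1,[0,0,74],0]]';  python3 -m jog '[[-1,[0,0,1],0],[-1,[0,0,2],0],[-1,[0,0,2],0]]'; python3 -m jog '[[-1,[0,0,1],0],[-1,[0,0,1],0],[-1,[0,0,1],0]]'
```

```text
t: 22.08
eef_pos: [0.5123, 0.0102, 0.0929]
ee_rot: [-3.14, 0.001, -1.792]
force: [-0.7, 0.9, -6.7]
width: 0.0234
gripper_force: 50.0
t: 22.45
eef_pos: [0.5117, 0.0099, 0.0901]
ee_rot: [3.142, 0.0, -1.792]
force: [1.0, 0.1, -6.0]
width: 0.0237
gripper_force: 50.0
t: 22.82
eef_pos: [0.5117, 0.0099, 0.0891]
ee_rot: [3.142, -0.0, -1.792]
force: [0.2, -0.9, -5.8]
width: 0.0236
gripper_force: 50.0
```

```bash
python3 -m jog '[[-1,[0,-10,0],0],[-1,[0,-20,0],0],[-1,[0,-27,0],0],[-1,[0,-27,0],0],[-1,[0,-27,0],0]]';  python3 -m jog '[[-1,[0,-2,0],0],[-1,[0,-5,0],0],[-1,[0,-8,0],0],[-1,[0,-8,0],0],[-1,[0,-8,0],0]]'; python3 -m jog '[[-1,[0,-2,0],0],[-1,[0,-4,0],0],[-1,[0,-4,0],0],[-1,[0,-4,0],0]]'
```

```text
t: 23.45
eef_pos: [0.5377, 0.0038, 0.0888]
ee_rot: [3.141, -0.0, -1.792]
force: [-0.3, 0.2, -6.8]
width: 0.0235
gripper_force: 50.0
t: 24.08
eef_pos: [0.5455, 0.0022, 0.0889]
ee_rot: [3.141, -0.0, -1.792]
force: [-3.1, 0.3, -5.9]
width: 0.0237
gripper_force: 50.0
t: 24.58
eef_pos: [0.5494, 0.0013, 0.0889]
ee_rot: [3.141, -0.0, -1.792]
force: [-4.9, 1.0, -5.1]
width: 0.0235
gripper_force: 50.0
```

```bash
python3 -m jog '[[-1,[0,-2,0],0],[-1,[0,-4,0],0],[-1,[0,-6,0],0],[-1,[0,-6.5,0],0],[-1,[0,-6.5,0],0],[-1,[0,-6.5,0],0],[-1,[0,-6.5,0],0],[-1,[0,-6.5,0],0],[-1,[0,-6.5,0],0],[-1,[0,-6.5,0],0],[-1,[0,-6.5,0],0]]'
python3 - <<'E'
from h import *
O=np.array([522,8.4]);a=np.radians(-12.7);R=np.array([[np.cos(a),-np.sin(a)],[np.sin(a),np.cos(a)]])
F=[]
for i in range(6):
    g=grab("side"); s=status.get_state(); F.append(s["force"]); 
print(np.mean(F,0)[:2]@R, (s["eef_pos"][:2]*1000-O)@R)
c=grab("scene")
cv2.imwrite("pics/f.png",np.hstack([cv2.resize(c["color"][190:290,290:400],(400,364)),cv2.resize(g["color"][190:290,275:385],(400,364))])[:,:,::-1])
E
```

```text
t: 25.95
eef_pos: [0.555, -0.0, 0.0889]
ee_rot: [3.14, -0.0, -1.792]
force: [-7.3, 3.3, -1.8]
width: 0.0238
gripper_force: 50.0
[-8.33124762  0.7109564 ] [34.00179242 -0.94371673]
```

View pics/f.png

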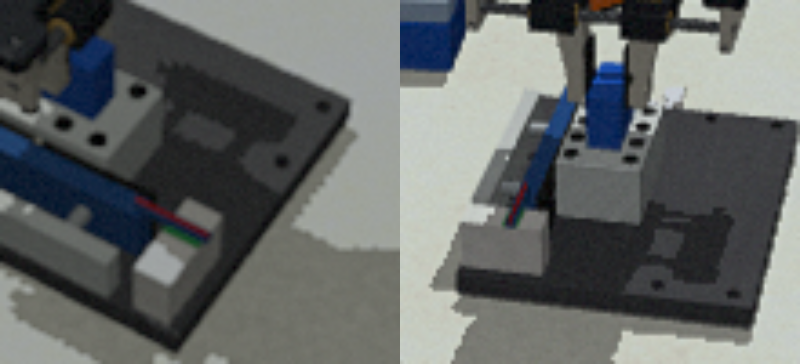

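The red pointer stands over the green band at about (185,225), the block is flat and square, and the push is about 8.4 N. I'll nudge it to 9 N, hold and hand in.

```bash
python3 -m jog '[[-1,[0,-1,0],0],[-1,[0,-1,0],0],[-1,[0,-1,0],0],[-1,[0,-1,0],0],[-1,[0,-1,0],0],[-1,[0,-1,0],0],[-1,[0,-1,0],0],[-1,[0,-1,0],0],[-1,[0,-1,0],0],[-1,[0,-1,0],0]]'
python3 -c "
from h import *
print(order.job_done())"
```

```text
t: 27.55
eef_pos: [0.5558, -0.0002, 0.0889]
ee_rot: [3.14, -0.0, -1.792]
force: [-7.9, 4.3, -2.4]
width: 0.0239
gripper_force: 50.0
the job is handed in; nothing more can be done
None
```

The job is handed in, with no verdict returned: the chips are off the plate, the scraper stands on the bench, and the block is held against the middle of the stop at about 9 N with the pointer in the green.

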